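# Scrub a tumbler and let the brush drip over its pot

### The arm

A 6-joint arm with a two-finger parallel gripper is mounted at the origin on the work surface; the furniture and walls round the work are solid. World frame = base frame: x ahead of the robot, y to its left, z up, the work surface at z = 0. Lengths are in m, angles in rad, forces in N, time in s.
With the tool pointing down it reaches from about 0.275 to 0.825 m from the base axis. Payload 5.2 kg.
Tool frame: the origin (TCP) lies on the centre line of the jaws, within the pads' length; the fingertips stand 11 mm ahead of it and the grasp point (between the pads) lies 8 mm behind it; z points along the fingers, y is the line along which they close (so a half turn about z gives the same grasp; the last joint's range is limited). The gripper opens to 93 mm and grips with 3 to 60 N. Pads are 15 mm wide; open, the fingers measure 128 mm over their backs; the gripper's body (75 mm by 188 mm) begins 65 mm behind the grasp point.
Start: joints at [-1.377, 0.259, 1.535, -0, 1.348, -0.203], TCP at [0.213, -0.507, 0.23] pointing down, gripper open.
Joint ranges: [-3.14, 3.14], [-0.91, 2.08], [0.19, 2.58], [-1.22, 4.36], [0.22, 2.71], [-3.12, 3.12]. Speed limits (rad/s): [2.57, 2.57, 3.14, 3.14, 3.14, 3.14].

### API

Orientations are given as [roll, pitch, yaw] about the fixed x, y, z axes, in that order (R = Rz(yaw) Ry(pitch) Rx(roll)).
In Python, from station import status, optics, workorder gives the robot as it stands. The module is installed in compiled form; this text tells all that it offers.
- The arm moves only by the shell command python3 -m pendant 'ROWS' [OPENING] [FORCE]. ROWS is text: rows parted by semicolons, each of 4 numbers parted by spaces: the shift along the tool's x, y, z in mm, then the turn about the tool's z in degrees. In form: dx dy dz spin; .... A call has exactly 5 rows; each row shifts and turns the commanded pose from where the row before left it, along the tool's axes as they then stand; what a row does not reach is not made up. A row lasts 1/12 s, in which the tool goes at most 41.7 mm and 7.16 degrees, less where a joint would pass 70% of its speed; a pose out of reach is approached as far as the arm can. A call with a gripper value outside its range is refused whole. OPENING is the opening, from 0 (shut) to 1 (fully open), set as the call begins (- or left out, the last holds). The fingers move at their own pace and stop on an object; FORCE is the grip in N (left out, the last holds). Time passes only in rows, so rows that do not move let the fingers close, or fill a call up. It gives the time, the measured TCP pose, the force, the opening and the grip force at its end, in the units of the state.
- status.observe(): the state, without advancing time (a new reading comes with each control period).
- optics.camera(name): name is "scene" or "side" or "wrist"; returns a dict with "image" (384x512x3 uint8, blue, green, red), "fovy" (degrees; the focal length in pixels is half the picture's height over the tangent of half this angle, whatever the lens; pixels are square), "cx", "cy" (the principal point, pixels), "pose" (4x4, takes a point from camera to world coordinates); the wrist camera has in their place "mount" (4x4, takes a point from camera to tool coordinates, whose origin is the TCP and whose axes are the flange's). Camera axes: x right, y down, z forward; pixel columns grow to the right and rows downward; lengths in m; the calibration is good to about 2 mm. A picture is of the moment at which its call begins: read the wrist's pose just before it. There is no depth.
- workorder.close_job(): hands the job in; it is judged then, once.
The state is a dict: "time_s": time; "joint_positions": joint angles; "dq": joint speeds; "effort": joint torques, N m; "ee_pos": TCP position; "ee_rot": TCP orientation; "wrist_force": force on the tool from outside, world axes, zero at the start; "wrist_torque": the same for the moment, N m; "opening": finger opening in m; "finger_force": force on a finger pad.
Only numpy, scipy, OpenCV 4.12 (cv2) and the standard library are available. Lean on these libraries where they do the work, as an engineer would, in place of code of your own. Each camera call takes 0.05 s, during which the arm holds its last target. There are 200 camera calls.

### The job

Wash up the tall tumbler: take the bottle brush out of its white pot, scrub the inside of the tumbler with two full up-and-down strokes, each time pushing down until the head touches the bottom, then lift the brush out, carry it clear over the things standing between, and hold it upright about 2 cm above the open mouth of its pot, centred and touching nothing, so that it drips into the pot. The program finishes while still holding the brush there, at rest: do not put it in or let it go. Leave the tumbler and pot standing upright where they are and do not disturb the mug, spice jar or pepper mill.

Things in the scene. Friction and masses are not known exactly. Their poses are not given: they have to be found in the camera images.
- brush: bottle brush, 198 mm long, about 0.11 kg, standing upright in the pot. Origin at the head's lower tip, z towards the handle end. Grey ribbed head 44 mm across, 96 long, tip rounded; steel neck; grey splash guard 67 mm across from 122 to 129 mm above the tip, with a 52 mm cone under it (115 to 122); round pale wooden handle 22 mm thick, 129 to 198 mm, straight from 140 to 188
- brush_tip (a point): the lower tip of the brush head (the brush's origin)
- brush_grip (a point): on the handle's axis, 170 mm above the tip and 28 mm below the handle's end: the place to grip, from above, any yaw
- brush_pot: white glazed round pot, 132 mm tall, 86 mm across at the foot, 69 at the rim, 0.7 kg, loose on the worktop; bore 58 mm wide at the mouth. Origin under its centre, z up. The brush hangs in it by its splash guard on the rim, tip 10 mm above the worktop, and lifts straight up out. Pot and tumbler may each be on either side of the robot
- pot_mouth (a point): centre of the pot's open mouth at rim height, 132 mm above its underside; z up. Room above: clear, but a wall cabinet hangs ahead on the left (y 0.02 to 0.52) from 0.46 m up; its front and handle are 0.55 m ahead of the base, so keep the wrist nearer than that when swinging past it
- tumbler: tall teal tumbler, open at the top, 112 mm tall, 80 mm across at the rim tapering to 60 at the foot, 150 g, loose. Origin under its centre, z up. Inside about 74 mm across at the rim, 50 mm at 10 mm above the worktop: with the brush upright on its axis the tip reaches the floor and the splash guard stays above the rim
- tumbler_floor (a point): centre of the tumbler's inner floor, 3 mm above its underside (rigid: 3 N on the tool is enough to feel it)
- mug: blue-grey mug, 96 mm tall, 87 mm across plus a handle; loose bystander standing between pot and tumbler, as are the next two. Origin under the middle of its extent
- spice_jar: glass spice jar with a red cap, 45 mm across, 106 mm tall, loose bystander; origin under its centre
- mill: dark wooden pepper mill, 58 mm across, 170 mm tall (taller than the pot's rim), loose bystander; origin under its centre
Mind the look-alikes: they are no part of the job. What is meant by the brush is not orange, and is the larger of those in its own colour. What is shaped like the brush_pot but orange or red is not meant.

How it is judged:
On the way, in this order (a step that is already met when the one before it is completed fails the run):
1. the brush is lifted out of its pot (z of brush_tip in the frame of pot_mouth above 0 m), for 0.05 s.
2. the brush touches the bottom of the tumbler (tip within 15 mm of its floor, pressing on the tumbler) (horizontal distance between brush_tip and tumbler_floor below 0.02 m and z of brush_tip in the frame of tumbler_floor below 0.015 m and contact force between brush and tumbler above 0.5 N), for 0.05 s.
3. the brush is drawn up in the tumbler (tip over 50 mm above its floor) (z of brush_tip in the frame of tumbler_floor above 0.05 m), for 0.05 s.
4. the brush touches the bottom of the tumbler again (tip within 15 mm of its floor, pressing on the tumbler) (all of step 2), for 0.05 s.
5. the brush is lifted out of the tumbler (z of brush_tip in the frame of tumbler_floor above 0.115 m), for 0.05 s.
At the end, for the whole second after the job is handed in: the brush is held still in the fingers, upright within 8 degrees, its tip 5 to 40 mm above the plane of the pot's mouth and within 10 mm of the mouth's axis, touching neither pot nor tumbler; pot and tumbler stand upright on the worktop within 40 mm of where they began (horizontal distance between brush_tip and pot_mouth below 0.01 m and z of brush_tip in the frame of pot_mouth between 0.005 and 0.04 m and angle between brush's own z axis and vertical below 0.14 rad and linear speed of brush below 0.02 m/s and contact force between the fingers and brush above 1 N and contact force between brush and brush_pot below 0.1 N and contact force between brush and tumbler below 0.1 N and angle between each of tumbler, brush_pot's own z axis and vertical below 0.1 rad and distance of each of tumbler, brush_pot from where it was at the start of the episode below 0.04 m and height (world z) of each of tumbler, brush_pot below 0.01 m); the arm keeps its last pose, push and grip.
It fails at once if the tumbler is tipped over (angle between tumbler's own z axis and vertical above 0.5 rad).
It fails at once if the pot is tipped over (angle between brush_pot's own z axis and vertical above 0.5 rad).
It fails at once if the mug, spice jar or pepper mill is shifted by more than 20 mm (distance of any of mug, spice_jar, mill from where it was at the start of the episode above 0.02 m).
It also fails if it takes over 61 s, if anything falls off the work surface, if the arm or the gripper's body presses on something with over 40 N, if the wrist force passes 120 N, or if a joint passes its speed limit or range.

## Working session

There is one attempt and no reset: what is moved stays moved. The work goes in short steps, Python scripts to look and compute and a shell command to move; the robot and the scene stay as the last step left them, time stands still between calls to the robot, and variables do not carry over. Pictures are saved under pics/ and viewed, at most 10 in all, crops included, and the job is handed in when it is done.

```bash
mkdir -p pics
cat > h.py <<'E'
import numpy as np, cv2
from station import status, optics, workorder
def snap(n,f):
    s=status.observe(); c=optics.camera(n); cv2.imwrite(f'pics/{f}.png',c['image'])
    if 'pose' in c: P=np.array(c['pose'])
    else:
        from scipy.spatial.transform import Rotation as R
        T=np.eye(4);T[:3,:3]=R.from_euler('xyz',s['ee_rot']).as_matrix();T[:3,3]=s['ee_pos'];P=T@np.array(c['mount'])
    np.savez(f'pics/{f}.npz',P=P,k=[192/np.tan(np.radians(c['fovy'])/2),c['cx'],c['cy']])
    return c['image']
def ray(f,u,v):
    d=np.load(f'pics/{f}.npz');F,cx,cy=d['k'];P=d['P']
    r=P[:3,:3]@np.array([(u-cx)/F,(v-cy)/F,1]);return P[:3,3],r
def plane(f,u,v,z):
    o,r=ray(f,u,v);return o+r*(z-o[2])/r[2]
def proj(f,p):
    d=np.load(f'pics/{f}.npz');F,cx,cy=d['k'];P=d['P']
    q=P[:3,:3].T@(np.array(p)-P[:3,3]);return F*q[0]/q[2]+cx,F*q[1]/q[2]+cy
def tri(a,b):
    (o,r),(p,s)=ray(*a),ray(*b)
    t=np.linalg.lstsq(np.c_[r,-s],p-o,rcond=None)[0];A=o+t[0]*r;B=p+t[1]*s
    return (A+B)/2,np.linalg.norm(A-B)
E
python3 - <<'E'
from h import *
a=snap('scene','s0');b=snap('side','d0');w=snap('wrist','w0')
print(status.observe())
for f in('s0','d0'): print(np.load(f'pics/{f}.npz')['P'].round(3))
E
```

```text
{'time_s': 0.15, 'joint_positions': array([-1.37677442e+00,  2.59197314e-01,  1.53579360e+00,  1.90323160e-05,
        1.34796565e+00, -2.02824795e-01]), 'dq': array([-0.00015434, -0.00223122, -0.00518027, -0.00146794,  0.00053206,
        0.00137908]), 'effort': array([ 2.29050675e-03, -4.37645745e+01, -2.84235138e+01,  7.19716237e-02,
        3.80245282e-02, -8.63840182e-05]), 'ee_pos': array([ 0.21252344, -0.50687606,  0.22901225]), 'ee_rot': array([-3.14026044e+00, -2.92916405e-04,  3.96842289e-01]), 'wrist_force': array([-0.79914185, -0.10410173, -0.22997709]), 'wrist_torque': array([0.03778158, 0.04758259, 0.01517139]), 'finger_force': 0.0, 'opening': 0.09287010931087883}
[[-0.87  -0.383  0.31   0.172]
 [-0.493  0.668 -0.558  0.391]
 [ 0.007 -0.638 -0.77   0.862]
 [ 0.     0.     0.     1.   ]]
[[ 0.972 -0.15   0.182  0.225]
 [-0.236 -0.658  0.715 -0.967]
 [ 0.012 -0.738 -0.675  0.901]
 [ 0.     0.     0.     1.   ]]
```

View pics/s0.png

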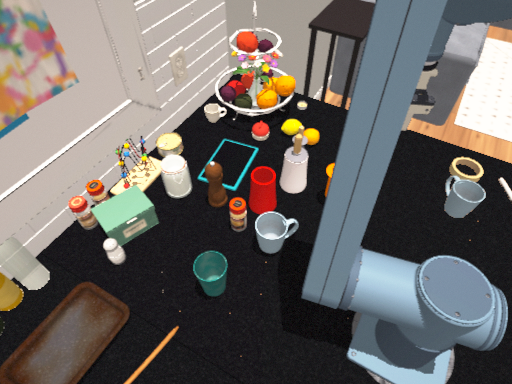

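View pics/d0.png

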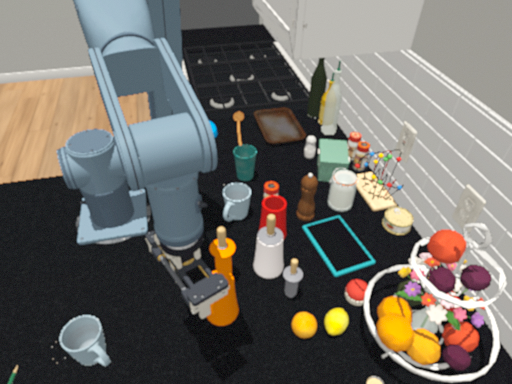

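The scene view shows a white pot with a wooden-handled brush at about (294,170), a red pot at (262,190), the tumbler at (211,272), the mill at (216,185), the spice jar at (238,214) and the mug at (271,232).

The side view has these brush candidates:
- Grey-guard brush in the white pot at (269,245).
- Orange brush in the orange pot at (222,280).
- Small grey brush at (292,278).

The one in the white pot fits, because it is not orange and is the larger of the greys. I'll confirm that in a crop.

Run:
```python
from h import *
b=cv2.imread('pics/d0.png');a=cv2.imread('pics/s0.png')
A=cv2.resize(b[195:335,185:315],None,fx=3,fy=3,interpolation=2); B=cv2.resize(a[120:260,210:340],None,fx=3,fy=3,interpolation=2)
cv2.imwrite('pics/crop1.png',np.hstack([A,B]))
# teal and tumbler masks
for f,im,roi in(('s0',a,(185,245,235,300)),('d0',b,(225,135,265,190))):
    h=cv2.cvtColor(im,cv2.COLOR_BGR2HSV);m=cv2.inRange(h,(80,60,30),(98,255,255))
    x0,y0,x1,y1=roi;k=np.zeros_like(m);k[y0:y1,x0:x1]=m[y0:y1,x0:x1]
    c=max(cv2.findContours(k,0,1)[0],key=cv2.contourArea);print(f,cv2.boundingRect(c),cv2.contourArea(c))
```

```text
s0 (193, 250, 35, 47) 1210.5
d0 (232, 143, 26, 39) 708.5
```

View pics/crop1.png

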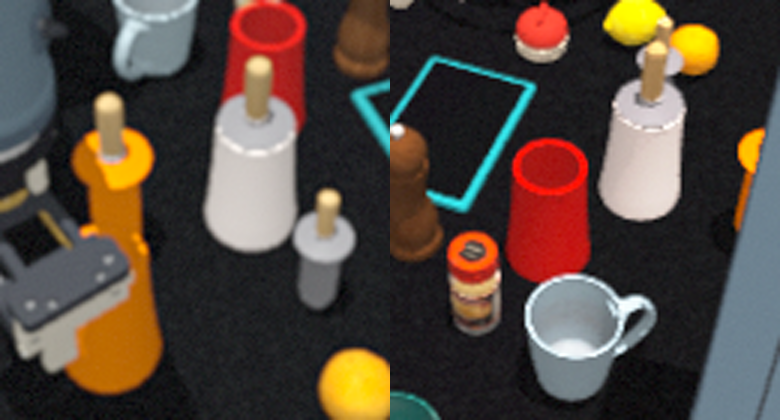

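The crop confirms it: the white pot's brush has a grey guard and is clearly larger than the small grey brush. The orange brush and pot and the red pot are the look-alikes. Next I'll measure.

```bash
cat > m.py <<'E'
from h import *
def big(m,roi):
    x0,y0,x1,y1=roi;k=np.zeros_like(m);k[y0:y1,x0:x1]=m[y0:y1,x0:x1]
    return max(cv2.findContours(k,0,1)[0],key=cv2.contourArea)[:,0,:].astype(float)
def hsv(f): return cv2.cvtColor(cv2.imread(f'pics/{f}.png'),cv2.COLOR_BGR2HSV)
E
python3 - <<'E'
from m import *
H={}
for f,roi in(('s0',(288,133,305,160)),('d0',(262,210,280,242))):
    c=big(cv2.inRange(hsv(f),(8,55,90),(28,200,255)),roi)
    mm=cv2.moments(c.astype(np.int32).reshape(-1,1,2));H[f]=(mm['m10']/mm['m00'],mm['m01']/mm['m00']);print(f,cv2.minAreaRect(c.astype(np.float32)),H[f],plane(f,*H[f],.173))
print('handle',tri(('s0',*H['s0']),('d0',*H['d0'])))
T={}
for f,roi in(('s0',(185,245,235,300)),('d0',(225,135,265,190))):
    c=big(cv2.inRange(hsv(f),(80,60,30),(98,255,255)),roi)
    l,r=c[:,0].min(),c[:,0].max();vl=c[c[:,0]==l,1].mean();vr=c[c[:,0]==r,1].mean()
    p,q=plane(f,l,vl,.112),plane(f,r+1,vr,.112);t=c[c[:,1].argmin()]
    b=c[c[:,1].argmax()];print(f,(l,vl),(r,vr),t,b,p,q,'w',np.linalg.norm(p-q),'mid',(p+q)/2,'far',plane(f,*t,.112),'foot',plane(f,*b,0))
# pot white lower body bounding
for f,roi in(('s0',(270,140,315,200)),('d0',(245,210,300,285))):
    c=big(cv2.inRange(hsv(f),(0,0,105),(180,50,255)),roi);print(f,cv2.boundingRect(c.astype(np.int32)))
E
```

```text
s0 ((297.47509765625, 142.5933837890625), (8.696114540100098, 21.386001586914062), 14.931418418884277) (297.7713920817369, 142.44444444444446) [ 0.43628879 -0.31720733  0.173     ]
d0 ((270.5, 223.5), (8.834522247314453, 21.202856063842773), 6.340191841125488) (270.58304297328687, 223.0534262485482) [ 0.43914562 -0.30348227  0.173     ]
handle (array([ 0.43535728, -0.31044725,  0.18003257]), np.float64(0.003304929967595604))
s0 (np.float64(193.0), np.float64(267.5)) (np.float64(227.0), np.float64(264.5)) [206. 250.] [211. 296.] [0.48861652 0.12926913 0.112     ] [0.42180776 0.08223154 0.112     ] w 0.08170646135838525 mid [0.45521214 0.10575034 0.112     ] far [0.48896444 0.07595196 0.112     ] foot [0.44893113 0.13205986 0.        ]
d0 (np.float64(232.0), np.float64(151.5)) (np.float64(257.0), np.float64(151.0)) [243. 143.] [242. 181.] [0.41784274 0.11150562 0.112     ] [0.50634264 0.09464479 0.112     ] w 0.0900917302623295 mid [0.46209269 0.10307521 0.112     ] far [0.46600469 0.1533634  0.112     ] foot [0.44519187 0.07935352 0.        ]
s0 (280, 146, 29, 48)
d0 (253, 227, 47, 58)
```

```bash
cat >> h.py <<'E'
from scipy.spatial.transform import Rotation as R
def go(x,y,z):
    s=status.observe();d=R.from_euler('xyz',s['ee_rot']).inv().apply(np.array([x,y,z])-s['ee_pos'])*1000
    print('tool mm',d.round(1),'pos',s['ee_pos'].round(4),'rot',s['ee_rot'].round(3),'F',s['wrist_force'].round(1),'t',round(s['time_s'],2))
E
python3 - <<'E'
from h import *
for n,u,v,z in(('orange handle top',222,230,.208),('small brush top',293.5,261,.13),('red rim',274,203,.132),('mill top',309,178,.17),('cap',271,185,.106),('mug',237,189,.096)): print(n,plane('d0',u,v,z).round(3))
print('mill',plane('s0',214,167,.17),'mug',plane('s0',270,220,.096))
go(.40,-.33,.36)
E
```

```text
orange handle top [ 0.308 -0.331  0.208]
small brush top [ 0.473 -0.403  0.13 ]
red rim [ 0.482 -0.191  0.132]
mill top [ 0.6   -0.149  0.17 ]
cap [ 0.504 -0.083  0.106]
mug [ 0.398 -0.067  0.096]
mill [ 0.5918271  -0.11979042  0.17      ] mug [ 0.40087204 -0.08861888  0.096     ]
tool mm [ 241.3  -90.8 -130.8] pos [ 0.2125 -0.5069  0.229 ] rot [-3.14  -0.     0.397] F [-0.8 -0.1 -0.2] t 0.15
```

```bash
python3 -m pendant '0 0 -26 4.5; 0 0 -26 4.5; 0 0 -26 4.5; 0 0 -26 4.5; 0 0 -26 4.7' 1 && python3 -m pendant '37 -35 0 0; 37 -35 0 0; 37 -35 0 0; 37 -35 0 0; 37 -35 0 0' && python3 -m pendant '0 0 0 0; 0 0 0 0; 0 0 0 0; 0 0 0 0; 0 0 0 0'
python3 - <<'E'
from h import *
w=snap('wrist','w1');go(.436,-.311,.172)
print([round(x) for x in proj('w1',(.436,-.311,.208))],[round(x) for x in proj('w1',(.457,.105,.112))])
E
```

```text
time_s: 0.57
ee_pos: [0.2125, -0.5069, 0.3606]
ee_rot: [-3.141, 0.0, -0.003]
wrist_force: [1.2, -0.4, 0.0]
opening: 0.0931
finger_force: 0.0
time_s: 0.98
ee_pos: [0.3647, -0.3625, 0.3595]
ee_rot: [-3.141, 0.0, -0.0]
wrist_force: [1.4, -1.5, -0.4]
opening: 0.0931
finger_force: 0.0
time_s: 1.4
ee_pos: [0.3628, -0.3651, 0.3594]
ee_rot: [-3.141, 0.001, -0.002]
wrist_force: [0.3, 0.1, 0.3]
opening: 0.0929
finger_force: 0.0
tool mm [ 73.2 -54.2 187.4] pos [ 0.3628 -0.3651  0.3594] rot [-3.141e+00  0.000e+00 -2.000e-03] F [-1.1  0.3 -0.3] t 1.45
[196, 114] [-118, 98]
```

View pics/w1.png

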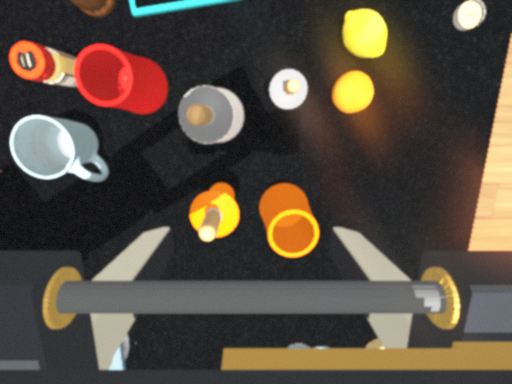

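The wrist view shows the brush handle end at about (199,114), the grey guard inside the white pot at (211,115), the red pot at (105,75) and the orange brush at (214,212). I'll refine the brush position from this.

Run:
```python
from m import *
h=hsv('w1')
c=big(cv2.inRange(h,(8,55,60),(28,200,255)),(175,90,230,145));print('wood',cv2.boundingRect(c.astype(np.int32)),cv2.minAreaRect(c.astype(np.float32)))
x,y,w,hh=cv2.boundingRect(c.astype(np.int32))
print('top',plane('w1',x+11.,y+hh/2-.5,.208))
c=big(cv2.inRange(h,(0,0,75),(180,50,255)),(170,80,250,150));print('guard+pot',cv2.boundingRect(c.astype(np.int32)))
for p in((.436,-.311),(.44,-.311)):
  for z in(.208,.139,.132,0): print(p,z,np.round(proj('w1',(*p,z)),1), 'px/m',np.round(proj('w1',(p[0],p[1]-.01,z))[0]-proj('w1',(*p,z))[0],1))
```

```text
wood (186, 104, 27, 22) ((199.0, 114.5), (21.0, 26.0), 90.0)
top [ 0.43575137 -0.31217199  0.208     ]
guard+pot (178, 84, 67, 61)
(0.436, -0.311) 0.208 [195.8 114.2] px/m 10.2
(0.436, -0.311) 0.139 [205.9 114.5] px/m 8.3
(0.436, -0.311) 0.132 [206.7 114.6] px/m 8.1
(0.436, -0.311) 0 [218.1 114.9] px/m 6.1
(0.44, -0.311) 0.208 [195.6 110. ] px/m 10.2
(0.44, -0.311) 0.139 [205.8 111.1] px/m 8.3
(0.44, -0.311) 0.132 [206.6 111.2] px/m 8.2
(0.44, -0.311) 0 [218.  112.4] px/m 6.1
```

```bash
python3 -m pendant '18 -14 0 0; 18 -14 0 0; 18 -13 0 0; 19 -13 0 0; 0 0 0 0' && python3 -m pendant '0 0 25 0; 0 0 25 0; 0 0 25 0; 0 0 25 0; 0 0 0 0'
python3 - <<'E'
from h import *
go(.436,-.311,.172)
w=snap('wrist','w2');print(proj('w2',(.436,-.311,.208)))
E
```

```text
time_s: 1.87
ee_pos: [0.4385, -0.3089, 0.3594]
ee_rot: [-3.14, -0.001, 0.001]
wrist_force: [0.6, -0.7, -0.3]
opening: 0.0927
finger_force: 0.0
time_s: 2.28
ee_pos: [0.4338, -0.3091, 0.2546]
ee_rot: [-3.135, 0.007, -0.001]
wrist_force: [0.3, 0.9, -1.2]
opening: 0.0929
finger_force: 0.0
tool mm [ 2.7  2.4 82.5] pos [ 0.4338 -0.3091  0.2546] rot [-3.135e+00  7.000e-03 -1.000e-03] F [ 0.3  0.9 -1.2] t 2.28
(np.float64(254.06337723199732), np.float64(216.704591758116))
```

View pics/w2.png

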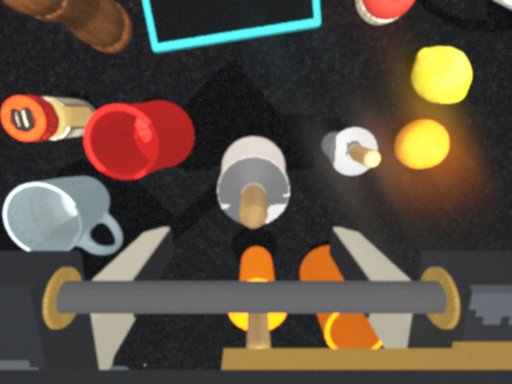

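The brush end sits at (254,218), as predicted, and it is centred between the fingers. I'll descend and grip.

```bash
python3 -m pendant '2 2 15 0; 0 0 18 0; 0 0 18 0; 0 0 18 0; 0 0 14 0' && python3 -m pendant '0 0 0 0; 0 0 0 0; 0 0 0 0; 0 0 0 0; 0 0 0 0'
python3 - <<'E'
from h import *
go(.436,-.311,.172)
E
```

```text
time_s: 2.75
ee_pos: [0.4389, -0.3135, 0.1775]
ee_rot: [3.14, -0.001, -0.0]
wrist_force: [0.1, 0.6, -0.4]
opening: 0.0931
finger_force: 0.0
time_s: 3.17
ee_pos: [0.4393, -0.3127, 0.1781]
ee_rot: [3.14, -0.002, 0.0]
wrist_force: [0.1, 0.2, 0.8]
opening: 0.0933
finger_force: 0.0
tool mm [-3.3 -1.7  6.1] pos [ 0.4393 -0.3127  0.1781] rot [ 3.14e+00 -2.00e-03  0.00e+00] F [0.1 0.2 0.8] t 3.17
```

```bash
python3 -m pendant '-3 -2 5 0; 0 0 0 0; 0 0 0 0; 0 0 0 0; 0 0 0 0' && python3 -m pendant '0 0 0 0; 0 0 0 0; 0 0 0 0; 0 0 0 0; 0 0 0 0' 0 30 && python3 -m pendant '0 0 0 0; 0 0 0 0; 0 0 0 0; 0 0 0 0; 0 0 0 0' 0 35
```

```text
time_s: 3.58
ee_pos: [0.4358, -0.31, 0.1717]
ee_rot: [3.142, -0.0, 0.001]
wrist_force: [-0.4, -0.9, 0.1]
opening: 0.0927
finger_force: 0.0
time_s: 4.0
ee_pos: [0.4358, -0.31, 0.1716]
ee_rot: [-3.142, 0.0, 0.001]
wrist_force: [-0.1, -0.5, -0.3]
opening: 0.0643
finger_force: 0.0
time_s: 4.42
ee_pos: [0.4358, -0.31, 0.1717]
ee_rot: [3.142, -0.0, 0.001]
wrist_force: [-0.3, -0.0, 0.2]
opening: 0.031
finger_force: 0.0
```

```bash
python3 -m pendant '0 0 0 0; 0 0 0 0; 0 0 0 0; 0 0 0 0; 0 0 0 0' && python3 -m pendant '0 0 -2 0; 0 0 -4 0; 0 0 -6 0; 0 0 -8 0; 0 0 -8 0' && python3 -m pendant '0 0 -20 0; 0 0 -20 0; 0 0 -20 0; 0 0 -20 0; 0 0 -20 0' && python3 -m pendant '0 0 -20 0; 0 0 -20 0; 0 0 -18 0; 0 0 0 0; 0 0 0 0'
python3 - <<'E'
from h import *
b=snap('side','d1');snap('scene','s1');go(.41,-.311,.36)
cv2.imwrite('pics/d1c.png',cv2.resize(np.hstack([b[90:300,190:340],cv2.imread('pics/s1.png')[60:270,200:350]]),None,fx=2.5,fy=2.5))
E
```

```text
time_s: 4.83
ee_pos: [0.4358, -0.31, 0.1716]
ee_rot: [3.142, -0.0, 0.001]
wrist_force: [-0.3, 0.0, -0.2]
opening: 0.0212
finger_force: 35.0
time_s: 5.25
ee_pos: [0.4358, -0.31, 0.2006]
ee_rot: [3.142, -0.0, 0.001]
wrist_force: [-0.1, 0.6, -0.9]
opening: 0.0215
finger_force: 35.0
time_s: 5.67
ee_pos: [0.4358, -0.3099, 0.3017]
ee_rot: [3.141, -0.001, 0.001]
wrist_force: [0.7, -0.1, -2.4]
opening: 0.0213
finger_force: 35.0
time_s: 6.08
ee_pos: [0.4361, -0.3102, 0.3589]
ee_rot: [3.139, -0.002, 0.001]
wrist_force: [0.5, -0.1, -1.3]
opening: 0.0213
finger_force: 35.0
tool mm [-25.4   1.4  -3.3] pos [ 0.4354 -0.3096  0.3566] rot [-3.14e+00  1.00e-03  1.00e-03] F [-0.6 -0.1 -0.1] t 6.18
```

View pics/d1c.png

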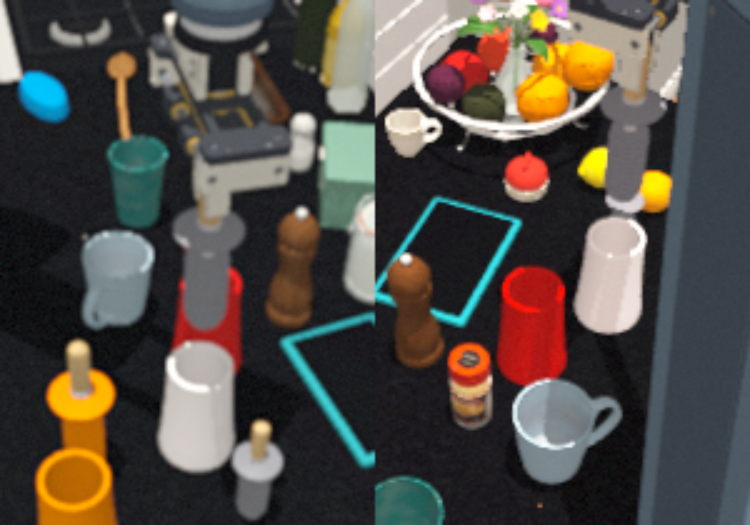

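The brush is held upright and clear of the pot. Next I'll travel toward the tumbler and look again on the way.

```bash
python3 -m pendant '-2 -15 -2 0; -2 -25 0 0; -2 -30 0 0; -2 -30 0 0; -2 -30 0 0' && python3 -m pendant '0 -30 0 0; 0 -30 0 0; 0 -30 0 0; 0 -30 0 0; 0 -25 0 0' && python3 -m pendant '0 -20 0 0; 0 -10 0 0; 0 0 0 0; 0 0 0 0; 0 0 0 0'
python3 - <<'E'
from m import *
snap('wrist','w3');snap('side','d3');go(.457,.105,.30)
print('tumbler px pred',proj('w3',(.457,.105,.112)))
E
```

```text
time_s: 6.6
ee_pos: [0.4247, -0.1777, 0.3584]
ee_rot: [-3.14, 0.002, 0.0]
wrist_force: [0.1, 0.8, -0.2]
opening: 0.0214
finger_force: 35.0
time_s: 7.02
ee_pos: [0.4242, -0.0322, 0.3587]
ee_rot: [-3.14, 0.002, 0.001]
wrist_force: [-0.7, -0.6, -0.4]
opening: 0.0215
finger_force: 35.0
time_s: 7.43
ee_pos: [0.4255, -0.0057, 0.3593]
ee_rot: [3.141, 0.001, 0.0]
wrist_force: [-0.9, -0.4, -1.9]
opening: 0.0212
finger_force: 35.0
tool mm [  31.3 -111.    59.3] pos [ 0.4256 -0.006   0.3594] rot [ 3.141e+00  1.000e-03 -1.000e-03] F [-0.2 -0.5 -1. ] t 7.53
tumbler px pred (np.float64(167.42041634632494), np.float64(147.10780633120302))
```

View pics/w3.png

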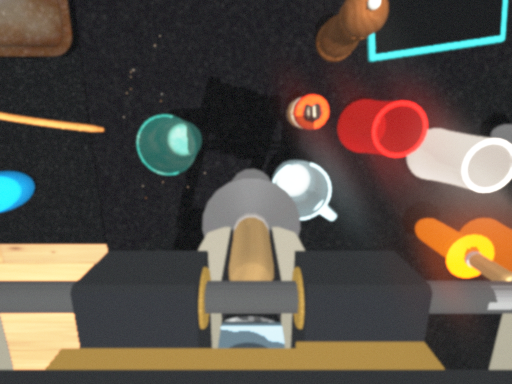

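The wrist view shows the tumbler rim centred at about (166,144), the empty pot mouth at (487,165), and the brush held centrally at (250,220). I'll fit both rims.

Run:
```python
from m import *
h=hsv('w3')
c=big(cv2.inRange(h,(75,60,50),(98,255,255)),(125,100,210,185))
print('all',cv2.boundingRect(c.astype(np.int32)))
print('tumbler scale px/80mm',proj('w3',(.457,.065,.112))[0]-proj('w3',(.457,.145,.112))[0])
x,y,w,hh=cv2.boundingRect(c.astype(np.int32))
L=c[c[:,0]==x][:,1].mean()
# rim edges: left, top, bottom extremes; all at z .112
p=plane('w3',x,L,.112);print('left edge y - .04 ->',p[1]-.04)
t=plane('w3',x+w/2,y,.112);b=plane('w3',x+w/2,y+hh,.112);print('x mid',(t+b)/2,'dia',t[0]-b[0])
# pot rim ellipse: bright ring
m=cv2.inRange(h,(0,0,165),(180,40,255));c=big(m,(440,125,512,200));e=cv2.boundingRect(c.astype(np.int32));print('pot',e,cv2.fitEllipse(cv2.convexHull(c.astype(np.float32))))
print('pred',proj('w3',(.436,-.311,.132)), 'diapx', proj('w3',(.436,-.311-.0345,.132))[0]-proj('w3',(.436,-.311+.0345,.132))[0])
```

```text
all (135, 113, 68, 64)
tumbler scale px/80mm 60.31438494772041
left edge y - .04 -> 0.10746017623348575
x mid [0.45862195 0.10278984 0.112     ] dia 0.08392538167710312
pot (440, 129, 72, 65) ((470.6647644042969, 158.7379150390625), (67.02511596679688, 94.29772186279297), 102.49882507324219)
pred (np.float64(489.2643622133081), np.float64(165.07681049163224)) diapx 53.86953313630147
```

```bash
python3 -m pendant '8 -28 0 0; 8 -28 0 0; 8 -28 0 0; 8 -28 0 0; 0 0 0 0' && python3 -m pendant '0 0 0 0; 0 0 0 0; 0 0 0 0; 0 0 0 0; 0 0 0 0'
python3 - <<'E'
from h import *
go(.458,.106,.280)
E
```

```text
time_s: 7.95
ee_pos: [0.4586, 0.11, 0.3592]
ee_rot: [-3.139, 0.0, 0.003]
wrist_force: [-1.2, -0.7, -0.9]
opening: 0.0214
finger_force: 35.0
time_s: 8.37
ee_pos: [0.4575, 0.106, 0.3598]
ee_rot: [3.141, -0.0, -0.001]
wrist_force: [-0.3, 0.3, -1.5]
opening: 0.021
finger_force: 35.0
tool mm [ 0.4  0.  79.8] pos [0.4575 0.106  0.3598] rot [ 3.141e+00 -0.000e+00 -1.000e-03] F [-0.3  0.3 -1.5] t 8.37
```

```bash
python3 -m pendant '0 0 16 0; 0 0 16 0; 0 0 16 0; 0 0 16 0; 0 0 16 0' && python3 -m pendant '0 0 12 0; 0 0 12 0; 0 0 12 0; 0 0 12 0; 0 0 12 0' && python3 -m pendant '0 0 10 0; 0 0 10 0; 0 0 0 0; 0 0 0 0; 0 0 0 0'
python3 - <<'E'
from h import *
b=snap('side','d4');a=snap('scene','s4');go(.458,.106,.165)
cv2.imwrite('pics/d4c.png',cv2.resize(np.hstack([b[60:210,190:310],a[170:320,150:270]]),None,fx=3,fy=3))
E
```

```text
time_s: 8.78
ee_pos: [0.4575, 0.1064, 0.2791]
ee_rot: [3.142, -0.001, -0.0]
wrist_force: [0.0, 0.9, -1.6]
opening: 0.0213
finger_force: 35.0
time_s: 9.2
ee_pos: [0.4576, 0.1064, 0.2193]
ee_rot: [3.141, -0.0, -0.0]
wrist_force: [-0.7, 0.5, -2.8]
opening: 0.0211
finger_force: 35.0
time_s: 9.62
ee_pos: [0.458, 0.1069, 0.2002]
ee_rot: [3.142, -0.001, 0.0]
wrist_force: [0.8, -0.3, -1.1]
opening: 0.0214
finger_force: 35.0
tool mm [-0.1  1.  35.4] pos [0.4581 0.107  0.2004] rot [-3.142e+00 -1.000e-03  1.000e-03] F [-0.1 -0.4 -0.9] t 9.72
```

View pics/d4c.png

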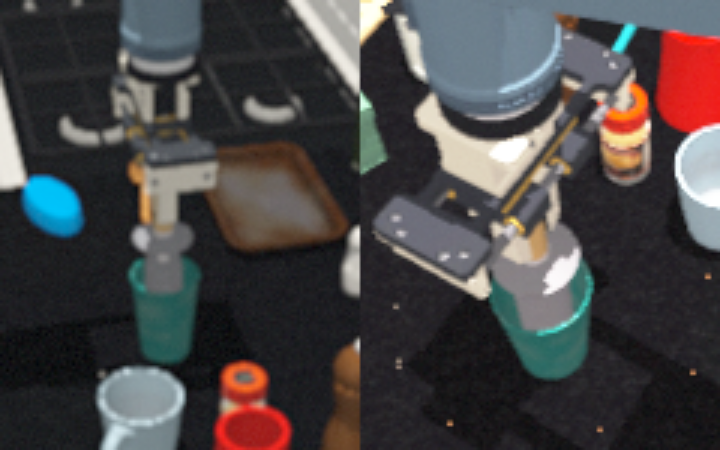

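The brush head is inside the tumbler and well centred, with the guard above the rim. I'll push down in small steps until I feel the bottom.

```bash
python3 -m pendant '0 0 6 0; 0 0 6 0; 0 0 6 0; 0 0 6 0; 0 0 4 0' && python3 -m pendant '0 0 3 0; 0 0 2 0; 0 0 2 0; 0 0 1 0; 0 0 0 0'
```

```text
time_s: 10.13
ee_pos: [0.457, 0.1071, 0.1705]
ee_rot: [-3.142, 0.001, 0.001]
wrist_force: [0.7, 0.3, -0.8]
opening: 0.0211
finger_force: 35.0
time_s: 10.55
ee_pos: [0.4582, 0.1071, 0.1649]
ee_rot: [3.142, -0.002, 0.001]
wrist_force: [-2.4, -0.3, 6.6]
opening: 0.0214
finger_force: 35.0
```

Contact is felt at z = 0.165, the expected height, at about 7 N. I'll hold briefly, draw up and repeat.

```bash
python3 -m pendant '0 0 1 0; 0 0 0 0; 0 0 0 0; 0 0 0 0; 0 0 0 0' && python3 -m pendant '0 0 -8 0; 0 0 -14 0; 0 0 -16 0; 0 0 -16 0; 0 0 -16 0' && python3 -m pendant '0 0 -6 0; 0 0 0 0; 0 0 0 0; 0 0 0 0; 0 0 0 0'
python3 - <<'E'
from h import *
go(.458,.107,.165)
E
```

```text
time_s: 10.97
ee_pos: [0.4587, 0.1071, 0.1649]
ee_rot: [3.142, -0.004, 0.001]
wrist_force: [-2.6, -0.6, 11.9]
opening: 0.021
finger_force: 35.0
time_s: 11.38
ee_pos: [0.4575, 0.1071, 0.2336]
ee_rot: [-3.142, -0.0, 0.001]
wrist_force: [0.3, 0.5, -0.9]
opening: 0.0215
finger_force: 35.0
time_s: 11.8
ee_pos: [0.4569, 0.107, 0.2376]
ee_rot: [-3.142, 0.002, 0.001]
wrist_force: [-0.7, -0.3, -1.1]
opening: 0.0215
finger_force: 35.0
tool mm [ 1.2  0.  72.6] pos [0.4569 0.107  0.2376] rot [-3.142e+00  2.000e-03  1.000e-03] F [-0.7 -0.3 -1.1] t 11.8
```

```bash
python3 -m pendant '1 0 13 0; 0 0 13 0; 0 0 13 0; 0 0 13 0; 0 0 11 0' && python3 -m pendant '0 0 4 0; 0 0 3 0; 0 0 2 0; 0 0 1 0; 0 0 0 0' && python3 -m pendant '0 0 1 0; 0 0 0 0; 0 0 0 0; 0 0 0 0; 0 0 0 0'
```

```text
time_s: 12.22
ee_pos: [0.4577, 0.1071, 0.1739]
ee_rot: [-3.142, 0.002, 0.001]
wrist_force: [0.0, 0.1, -1.5]
opening: 0.0211
finger_force: 35.0
time_s: 12.63
ee_pos: [0.4588, 0.1071, 0.1659]
ee_rot: [3.142, -0.001, 0.001]
wrist_force: [0.5, 0.1, -1.0]
opening: 0.0211
finger_force: 35.0
time_s: 13.05
ee_pos: [0.4588, 0.1071, 0.165]
ee_rot: [3.142, -0.001, 0.001]
wrist_force: [0.1, -1.4, 1.0]
opening: 0.0214
finger_force: 35.0
```

```bash
python3 -m pendant '0 0 1 0; 0 0 1 0; 0 0 0 0; 0 0 0 0; 0 0 0 0' && python3 -m pendant '0 0 -6 0; 0 0 -14 0; 0 0 -16 0; 0 0 -16 0; 0 0 -16 0' && python3 -m pendant '0 0 -20 0; 0 0 -20 0; 0 0 -20 0; 0 0 -20 0; 0 0 -20 0' && python3 -m pendant '0 0 -20 0; 0 0 -12 0; 0 0 0 0; 0 0 0 0; 0 0 0 0'
python3 - <<'E'
from h import *
go(.436,-.20,.36)
E
```

```text
time_s: 13.47
ee_pos: [0.4597, 0.1071, 0.1649]
ee_rot: [3.142, -0.004, 0.001]
wrist_force: [-3.2, -0.6, 13.6]
opening: 0.0213
finger_force: 35.0
time_s: 13.88
ee_pos: [0.4583, 0.107, 0.2312]
ee_rot: [3.142, 0.001, 0.001]
wrist_force: [0.3, 0.1, -2.2]
opening: 0.0213
finger_force: 35.0
time_s: 14.3
ee_pos: [0.4582, 0.107, 0.3315]
ee_rot: [3.142, 0.001, 0.001]
wrist_force: [-0.3, 0.6, -1.3]
opening: 0.0212
finger_force: 35.0
time_s: 14.72
ee_pos: [0.4581, 0.1071, 0.3615]
ee_rot: [-3.142, 0.002, 0.001]
wrist_force: [-0.7, -0.4, -1.8]
opening: 0.0216
finger_force: 35.0
tool mm [-22.2 307.    1.5] pos [0.4581 0.1071 0.3615] rot [-3.142e+00  2.000e-03  1.000e-03] F [-0.7 -0.4 -1.8] t 14.72
```

```bash
python3 -m pendant '-3 15 0 0; -4 25 0 0; -4 28 0 0; -4 28 0 0; -4 28 0 0' && python3 -m pendant '-3 28 0 0; 0 28 0 0; 0 28 0 0; 0 28 0 0; 0 25 0 0' && python3 -m pendant '0 20 0 0; 0 16 0 0; 0 10 0 0; 0 0 0 0; 0 0 0 0'
python3 - <<'E'
from m import *
w=snap('wrist','w5');snap('side','d5');snap('scene','s5');go(.436,-.311,.312)
cv2.imwrite('pics/w5c.png',cv2.resize(np.hstack([w[120:280,200:460]]),None,fx=3,fy=3))
print('pred',proj('w5',(.436,-.311,.132)),'diapx', proj('w5',(.436,-.3455,.132))[0]-proj('w5',(.436,-.2765,.132))[0])
E
```

```text
time_s: 15.13
ee_pos: [0.4386, -0.0177, 0.3612]
ee_rot: [-3.141, 0.003, 0.001]
wrist_force: [0.5, -0.2, -1.0]
opening: 0.0213
finger_force: 35.0
time_s: 15.55
ee_pos: [0.4359, -0.1553, 0.3611]
ee_rot: [-3.14, 0.002, 0.0]
wrist_force: [0.4, 0.7, -0.9]
opening: 0.0212
finger_force: 35.0
time_s: 15.97
ee_pos: [0.4365, -0.1996, 0.3617]
ee_rot: [-3.14, 0.001, -0.0]
wrist_force: [0.4, 0.8, -1.6]
opening: 0.0212
finger_force: 35.0
tool mm [ -0.9 112.2  50.5] pos [ 0.4367 -0.1989  0.3626] rot [-3.141e+00  0.000e+00  2.000e-03] F [ 0.  -0.1 -2.4] t 16.12
pred (np.float64(337.1408183328847), np.float64(173.1012118084414)) diapx 53.23427922706156
```

View pics/w5c.png

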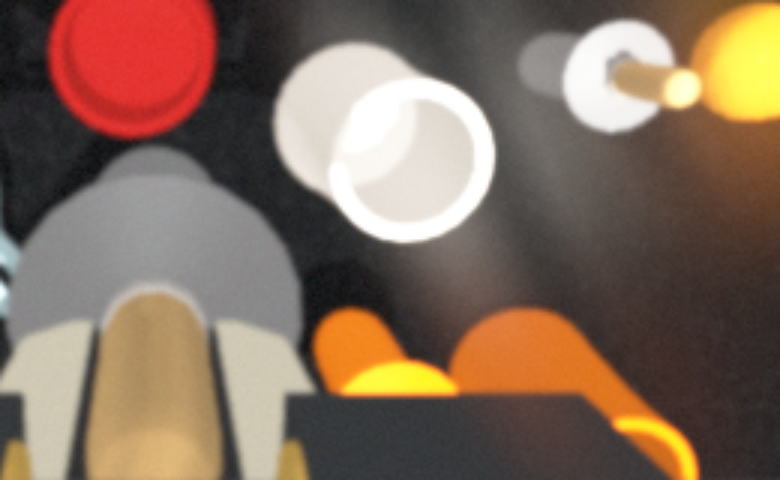

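The pot rim is centred at (337.5,173.2), against a prediction of (337.1,173.1), so the pot hasn't moved. I'll go over it and descend to 2 cm.

```bash
python3 -m pendant '0 22 0 0; 0 25 0 0; 0 25 0 0; 0 25 0 0; 0 15 0 0' && python3 -m pendant '0 0 0 0; 0 0 10 0; 0 0 12 0; 0 0 12 0; 0 0 12 0' && python3 -m pendant '0 0 0 0; 0 0 0 0; 0 0 0 0; 0 0 0 0; 0 0 0 0'
python3 - <<'E'
from h import *
go(.436,-.311,.314)
E
```

```text
time_s: 16.53
ee_pos: [0.437, -0.3131, 0.3626]
ee_rot: [3.141, 0.0, 0.001]
wrist_force: [1.5, -0.0, -1.4]
opening: 0.0211
finger_force: 35.0
time_s: 16.95
ee_pos: [0.4369, -0.3099, 0.3158]
ee_rot: [-3.141, -0.0, 0.002]
wrist_force: [-0.8, 1.0, -1.0]
opening: 0.0213
finger_force: 35.0
time_s: 17.37
ee_pos: [0.4371, -0.3119, 0.3175]
ee_rot: [3.14, -0.001, 0.001]
wrist_force: [0.2, 0.0, -0.9]
opening: 0.0214
finger_force: 35.0
tool mm [-1.1 -0.9  3.5] pos [ 0.4371 -0.3119  0.3175] rot [ 3.14e+00 -1.00e-03  1.00e-03] F [ 0.2  0.  -0.9] t 17.37
```

```bash
python3 -m pendant '-1 -1 3 0; 0 0 0 0; 0 0 0 0; 0 0 0 0; 0 0 0 0' && python3 -m pendant '0 0 0 0; 0 0 0 0; 0 0 0 0; 0 0 0 0; 0 0 0 0'
python3 - <<'E'
from m import *
b=snap('side','d6');a=snap('scene','s6');go(.436,-.311,.314)
p=(.436,-.311)
for f,im in(('s6',a),('d6',b)):
    for z in(.132,.152,.274,.281): print(f,z,np.round(proj(f,(*p,z)),1))
cv2.imwrite('pics/d6c.png',cv2.resize(np.hstack([b[110:310,200:330],a[40:240,230:360]]),None,fx=3,fy=3))
E
```

```text
time_s: 17.78
ee_pos: [0.4358, -0.311, 0.3137]
ee_rot: [-3.142, -0.0, 0.0]
wrist_force: [-0.1, 0.5, -1.5]
opening: 0.0215
finger_force: 35.0
time_s: 18.2
ee_pos: [0.4358, -0.311, 0.3136]
ee_rot: [-3.142, 0.0, 0.001]
wrist_force: [0.9, -0.2, -0.9]
opening: 0.0211
finger_force: 35.0
tool mm [ 0.2  0.  -0.3] pos [ 0.4358 -0.311   0.3137] rot [ 3.142e+00 -0.000e+00  1.000e-03] F [ 0.1  1.4 -0.8] t 18.3
s6 0.132 [295.6 154. ]
s6 0.152 [296.3 149.1]
s6 0.274 [300.5 115.5]
s6 0.281 [300.7 113.3]
d6 0.132 [269.6 235.9]
d6 0.152 [269.9 230.8]
d6 0.274 [271.9 196.4]
d6 0.281 [272.  194.2]
```

View pics/d6c.png

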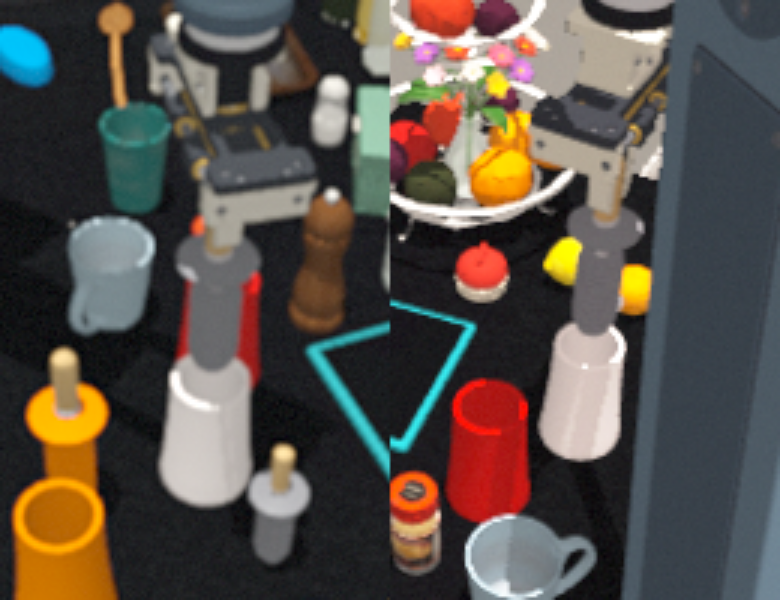

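The pose looks right, but in these crops the head seems slightly off the rim centre. I'll measure the head's axis properly in both views.

Run:
```python
from m import *
# grey head: width profile rows between guard and tip, in expected column window
for f,rows,hw in(('s6',range(122,150,3),12),('d6',range(206,233,3),12),('s1',range(92,130,4),12),('d1',range(190,222,4),12)):
    im=cv2.imread(f'pics/{f}.png').astype(int);g=hsv(f)
    m=((g[...,1]<45)&(g[...,2]>70)&(g[...,2]<165))
    T=(.4358,-.311,.3137) if f[1]=='6' else (.4354,-.3096,.3566)
    for v in rows:
        # expected axis column at this row
        zs=np.linspace(T[2]-.162,T[2]-.03,200);q=np.array([proj(f,(T[0],T[1],z)) for z in zs]);u=np.interp(-v,-q[:,1][::1],q[:,0]) if q[0,1]<q[-1,1] else np.interp(v,q[::-1,1],q[::-1,0])
        c=np.where(m[v,int(u)-18:int(u)+19])[0]+int(u)-18
        gr=' '.join(str(x) for x in im[v,int(u)-13:int(u)+14:2,1]) if v==list(rows)[5] else ''
        print(f,v,'exp',round(u,1),'mask',c.min() if len(c) else 0,c.max() if len(c) else 0,'mid',round((c.min()+c.max())/2,1) if len(c) else 0,gr)
```

```text
s6 122 exp 299.7 mask 295 309 mid 302.0 
s6 125 exp 299.3 mask 293 307 mid 300.0 
s6 128 exp 299.0 mask 293 307 mid 300.0 
s6 131 exp 298.6 mask 293 306 mid 299.5 
s6 134 exp 298.2 mask 292 305 mid 298.5 
s6 137 exp 297.8 mask 291 305 mid 298.0 30 20 21 27 98 101 99 104 102 102 98 147 215 217
s6 140 exp 297.5 mask 291 305 mid 298.0 
s6 143 exp 297.1 mask 291 305 mid 298.0 
s6 146 exp 296.7 mask 291 304 mid 297.5 
s6 149 exp 296.3 mask 287 305 mid 296.0 
d6 206 exp 271.2 mask 264 279 mid 271.5 
d6 209 exp 271.1 mask 264 279 mid 271.5 
d6 212 exp 270.9 mask 264 279 mid 271.5 
d6 215 exp 270.7 mask 264 278 mid 271.0 
d6 218 exp 270.5 mask 264 278 mid 271.0 
d6 221 exp 270.4 mask 264 278 mid 271.0 30 31 37 96 104 105 107 106 104 107 106 84 28 30
d6 224 exp 270.2 mask 263 278 mid 270.5 
d6 227 exp 270.0 mask 264 277 mid 270.5 
d6 230 exp 269.8 mask 264 277 mid 270.5 
s1 92 exp 302.5 mask 295 309 mid 302.0 
s1 96 exp 302.5 mask 288 312 mid 300.0 
s1 100 exp 302.4 mask 289 316 mid 302.5 
s1 104 exp 301.9 mask 285 315 mid 300.0 
s1 108 exp 301.4 mask 295 312 mid 303.5 
s1 112 exp 300.9 mask 294 309 mid 301.5 21 19 32 63 100 101 106 132 125 100 102 78 26 28
s1 116 exp 300.4 mask 293 309 mid 301.0 
s1 120 exp 299.9 mask 294 308 mid 301.0 
s1 124 exp 299.4 mask 293 308 mid 300.5 
s1 128 exp 298.9 mask 293 306 mid 299.5 
d1 190 exp 271.8 mask 265 281 mid 273.0 
d1 194 exp 271.6 mask 264 281 mid 272.5 
d1 198 exp 271.4 mask 264 280 mid 272.0 
d1 202 exp 271.1 mask 264 280 mid 272.0 
d1 206 exp 270.9 mask 264 279 mid 271.5 
d1 210 exp 270.7 mask 264 279 mid 271.5 23 23 31 80 104 105 102 104 104 103 104 105 50 25
d1 214 exp 270.4 mask 265 279 mid 272.0 
d1 218 exp 270.2 mask 267 276 mid 271.5
```

Relative to the rim, the head's axis is within about 2 mm and parallel to the vertical. The tip is about 2 cm above the mouth and the brush is at rest, so I'll hand it in.

```bash
python3 -c "
from station import workorder;print(workorder.close_job())"
```

```text
the job is handed in; nothing more can be done
None
```

The tumbler was scrubbed with two strokes that each reached the bottom, and the job is handed in (no verdict was returned) with the brush held at rest, upright and about 2 cm above the centre of its pot's mouth.

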